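# Fit a switch module and cover the chassis bay

### The job

Fit the short switch module, the one that suits the cradle, into the cradle in the open bay of the fibre switch chassis: flat on its pad, with its two ports towards the chassis front panel (the end with the row of adapters), set down and not dropped. Then slide the cover plate from the fixed top across the bay towards the front panel until it lies on both side ledges, level, fully down in its recess. Leave the other things on the bench where they are.

Things in the scene. Friction and masses are not known exactly. Their poses are not given: they have to be found in the camera images.
- chassis: Grey half-rack fibre switch chassis, fixed to the bench, 222 (x) by 348 (y) by 44 mm high. Origin on the bench under the middle of its open bay; z up, -y towards the front panel. The bay runs from y -77 to +77 mm, floor at z 6, and is 190 mm wide between its ledges; a circuit board and a splice comb, lower than z 21, lie in it at |x| 70 to 90. Behind the bay, y +77 to +267, is a fixed top (deck).
- front_panel (a point): Middle of the top inner edge of the front panel (0, -77, 44 mm of the chassis), the stop for the cover. Outside, a row of black adapters sticks out to y -96.
- deck_edge (a point): Middle of the deck's edge where the bay begins (0, +77, 40 mm of the chassis). The deck's top is at z 40. The two side walls, inner faces at x -107 and +107 mm, run the whole length of the chassis and rise to z 44, 4 mm above the deck, so they guide the cover.
- ledge_a (a point): Middle of the top of the ledge along the -x side wall of the bay (-101, 0, 36 mm of the chassis): 12 mm wide, as long as the bay. One of the two supports of the cover, 4 mm lower than the deck.
- ledge_b (a point): The same on the +x side (+101, 0, 36 mm of the chassis).
- cradle (a point): Centre of the top of the cradle's pad in mid bay (0, 0, 9 mm of the chassis, same axes). Four steel L corners, 9 mm high above the pad plus a 5 mm outward flare, leave 51 (x) by 105 mm (y) between them: 2.5 mm clear on each side of the short module. They cover only the last 22 mm of each long side and 10 mm of each end: mid sides are free for fingers, ports come out between the corners.
- module: Short switch module: aluminium box with a steel lid, 46 (x) by 100 (y) by 25.5 mm high, about 0.22 kg, lying on the bench to the right of the chassis. Origin at the centre of its underside. Two black ports (round stubs 8.4 mm thick, 10 mm long, 16.5 mm up) stick out of its -y end. Seated, its axes agree with the chassis axes.
- module_ports (a point): Point between the tips of the short module's two ports (0, -60, 16.5 mm of the module).
- cover: Loose aluminium cover plate, 208 (x) by 150 (y) by 4 mm, about 0.35 kg, origin at the centre of its underside; a turned-up lip on its rear (+y) edge. It starts flat on the deck between the side walls, 3 mm clear on each side. Slid towards the front panel it dips onto the ledges, and its rear edge drops off the deck last. Home: x 0, y -2 to +2, z 36 mm of the chassis, top level with the deck.
- cover_lip (a point): Centre of the rear (+y) face of the cover's lip (0, +75, 12 mm of the cover), the place to push; a few newtons move the cover, which is too wide to grip. The lip is 90 mm wide (x), 4 mm thick and rises to 20 mm above the cover's underside. At the start it stands 4 to 32 mm short of the deck's rear end.
- long_module: Bystander: a longer module of the same make, 46 by 140 by 25.5 mm; too long for the cradle. It and the short module may lie in either of two places. Origin under its centre, ports at its -y end.
- power_meter: Bystander: blue handheld optical power meter, 170 by 78 by 35 mm.
- cleaner: Bystander: white connector cleaning cassette, 118 by 68 by 34 mm.
- cap_jar: Bystander: small jar of dust caps, 44 mm across, 50 mm high.
- driver: Bystander: screwdriver, 170 mm long, lying on the bench.
- spool: Bystander: small fibre spool with white flanges, 116 mm across, 50 mm high.
- screw_tray: Bystander: grey parts tray, 80 by 120 by 30 mm.
- tape: Bystander: tape dispenser, about 100 by 24 by 76 mm.
Not all that is in view belongs to the job. Leave any orange or pink look-alike of the module alone.

How it is judged (in metres and radians):
On the way, in this order (a step that is already met when the one before it is completed fails the run):
1. the short module sits in the cradle, flat, ports to the front panel, let go (x of module in the frame of cradle between -0.0045 and 0.0045 m and y of module in the frame of cradle between -0.0045 and 0.0045 m and z of module in the frame of cradle between -0.002 and 0.002 m and angle between module's own z axis and vertical below 0.05 rad and angle between the y axis of module and the y axis of chassis, either way round below 0.14 rad and y of module_ports in the frame of cradle below -0.045 m and contact force between the fingers and module below 0.1 N and linear speed of module below 0.02 m/s), for 0.2 s.
2. the cover lies level on both ledges, fully in its recess (x of cover in the frame of chassis between -0.0055 and 0.0055 m and y of cover in the frame of chassis between -0.0045 and 0.0045 m and z of cover in the frame of chassis between 0.0345 and 0.0373 m and angle between cover's own z axis and vertical below 0.012 rad), for 0.2 s.
At the end, for the whole second after the job is handed in: Short module on the cradle pad: within 4.5 mm along x and y, 2 mm in height, 0.14 rad, ports to the front panel. Cover on both ledges: underside 34.5-37.3 mm above the bench, within 4.5 mm along and 5.5 mm across the chassis, tilted under 0.012 rad. Both at rest (all of step 2 and x of module in the frame of cradle between -0.0045 and 0.0045 m and y of module in the frame of cradle between -0.0045 and 0.0045 m and z of module in the frame of cradle between -0.002 and 0.002 m and angle between module's own z axis and vertical below 0.05 rad and angle between the y axis of module and the y axis of chassis, either way round below 0.14 rad and y of module_ports in the frame of cradle below -0.045 m and linear speed of each of module, cover below 0.02 m/s); the robot touches nothing.
It fails at once if the short module is dropped or thrown (moving faster than 0.5 m/s, free of the fingers) (linear speed of module above 0.5 m/s and contact force between the fingers and module below 0.05 N).
It fails at once if something else on the bench is moved by more than 30 mm (distance of any of long_module, power_meter, cleaner, cap_jar, driver, spool, screw_tray, tape from where it was at the start of the episode above 0.03 m).
It also fails if it takes over 54 s, if anything falls off the work surface, if the arm or the gripper's body presses on something with over 40 N, if the wrist force passes 120 N, or if a joint passes its speed limit or range.

### The arm

A 6-joint arm with a two-finger parallel gripper is mounted at the origin on the work surface. World frame = base frame: x ahead of the robot, y to its left, z up, the work surface at z = 0. Lengths are in mm, angles in rad, forces in N, time in s.
With the tool pointing down it reaches from about 350 to 975 mm from the base axis. Payload 7.1 kg.
Tool frame: the origin (TCP) lies midway between the tips of the shut fingers; the grasp point (between the pads) lies 19 mm behind it; z points along the fingers, y is the line along which they close (so a half turn about z gives the same grasp; the last joint's range is limited). The gripper opens to 88 mm and grips with 3 to 60 N. Pads are 20 mm wide; open, the fingers measure 115 mm over their backs; the gripper's body (75 mm by 178 mm) begins 61 mm behind the grasp point.
Start: joints at [-1.248, 0.423, 1.63, -0, 1.089, -0.019], TCP at [209.507, -588.822, 222.675] pointing down, gripper open.
Joint ranges: [-3, 3], [-0.9, 2.11], [0.09, 2.58], [-1.31, 4.45], [0.11, 2.69], [-2.54, 2.54]. Speed limits (rad/s): [2.39, 2.39, 3.01, 3.14, 3.14, 3.14].

### API

Orientations are given as a rotation vector (axis times angle).
In Python, from workcell import get_obs, get_image, camera_params, close_job gives the robot as it stands.
- The arm moves only by the shell command python3 -m creep 'ROWS' [OPENING]. ROWS is a JSON object of lists of equal length, an entry for each row: "delta_pos": the shift along the tool's x, y, z in m, a list of three; "twist": the turn, a rotation vector about the tool's x, y, z in degrees, a list of three. A call has 1 to 20 rows; each row shifts and turns the commanded pose from where the row before left it, along the tool's axes as they then stand; what a row does not reach is not made up. A row lasts 1/12 s, in which the tool goes at most 41.7 mm and 7.16 degrees, less where a joint would pass 70% of its speed; a pose out of reach is approached as far as the arm can. A call with a gripper value outside its range is refused whole. OPENING is the opening, from 0 (shut) to 1 (fully open), set as the call begins (- or left out, the last holds). The fingers move at their own pace and stop on an object; the grip force is fixed at half the most. Time passes only in rows, so rows that do not move let the fingers close. It gives the time, the measured TCP pose, the force, the opening and the grip force at its end, in the units of the state.
- get_obs(): the state, without advancing time (a new reading comes with each control period).
- get_image(name): name is "side" or "top" or "wrist"; returns (picture, depth): 384x512x3 uint8, red, green, blue; 384x512 float32, mm along the optical axis (not along the pixel's ray), 0 where there is no reading.
- camera_params(name): a dict with "camera_matrix" (3x3 intrinsics, pixels), "k1" (the pictures are not rectified: a ray, as slopes to the right and down, at radius r is drawn at 1 + k1 r^2 times it, then the intrinsics apply), "extrinsics" (4x4, takes a point from camera to world coordinates). Camera axes: x right, y down, z forward; pixel columns grow to the right and rows downward; lengths in mm; the calibration is good to about 2 mm. A picture is of the moment at which its call begins: read the wrist's pose just before it. camera_params takes no time and is no camera call; for the wrist camera it gives the pose at the moment of the call.
- close_job(): hands the job in; it is judged then, once.
The state is a dict: "t": time; "qpos": joint angles; "qvel": joint speeds; "joint_torque": joint torques, N m; "ee_pos": TCP position; "orientation": TCP orientation; "ft_force": force on the tool from outside, world axes, zero at the start; "moment": the same for the moment, N m; "width": finger opening in mm; "grasp_force": force on a finger pad.
Only numpy, scipy, OpenCV 4.12 (cv2) and the standard library are available. Lean on these libraries where they do the work, as an engineer would, in place of code of your own. Each camera call takes 0.05 s, during which the arm holds its last target. There are 200 camera calls.

## Working session

There is one attempt and no reset: what is moved stays moved. The work goes in short steps, Python scripts to look and compute and a shell command to move; the robot and the scene stay as the last step left them, time stands still between calls to the robot, and variables do not carry over. Pictures are saved under pics/ and viewed, at most 12 in all, crops included, and the job is handed in when it is done.

```bash
mkdir -p pics; cat > h.py <<'E'
import numpy as np, cv2, pickle
from workcell import *
def grab(n,tag):
    P=camera_params(n); im,d=get_image(n); pickle.dump((P,im,d),open(f'pics/{tag}.pkl','wb'))
    cv2.imwrite(f'pics/{tag}.png',im[:,:,::-1]); return P,im,d
def load(tag): return pickle.load(open(f'pics/{tag}.pkl','rb'))
def cloud(P,d):
    h,w=d.shape; K=np.array(P['camera_matrix'],float); k=P['k1']
    u,v=np.meshgrid(np.arange(w),np.arange(h))
    pts=np.stack([u,v],-1).reshape(-1,1,2).astype(np.float32)
    n=cv2.undistortPoints(pts,K,np.array([k,0,0,0.])).reshape(h,w,2)
    c=np.dstack([n*d[...,None],d,np.ones_like(d)])
    X=(c@np.array(P['extrinsics']).T)[...,:3]; X[d<=0]=np.nan; return X
E
python3 - <<'E'
from h import *
np.set_printoptions(precision=2,suppress=True)
print(get_obs())
for n in ('top','side','wrist'):
    P,im,d=grab(n,n+'0'); print(n,np.array(P['extrinsics']),P['camera_matrix'],P['k1'],np.median(d))
E
```

```text
{'t': 0.0, 'qpos': array([-1.25,  0.42,  1.63, -0.  ,  1.09, -0.02]), 'qvel': array([-0.,  0., -0., -0., -0., -0.]), 'joint_torque': array([ -0.  , -54.46, -27.37,   0.06,   0.02,  -0.  ]), 'ee_pos': array([ 209.37, -588.31,  221.89]), 'orientation': array([-3.09, -0.53,  0.  ]), 'ft_force': array([ 0.33, -0.58, -0.2 ]), 'moment': array([-0.  ,  0.03,  0.02]), 'grasp_force': 0.0, 'width': 87.77516276661753}
top [[   0.02   -0.99    0.12  371.84]
 [  -1.     -0.02    0.    -97.24]
 [  -0.     -0.12   -0.99 1489.27]
 [   0.      0.      0.      1.  ]] [[389.52   0.   250.09]
 [  0.   389.52 190.17]
 [  0.     0.     1.  ]] 0.008296755033532735 1477.7572
side [[  -0.85   -0.39    0.34   22.64]
 [  -0.52    0.64   -0.57  729.18]
 [   0.01   -0.66   -0.75 1178.84]
 [   0.      0.      0.      1.  ]] [[472.31   0.   264.42]
 [  0.   472.31 193.18]
 [  0.     0.     1.  ]] -0.12724256242376286 1489.503
wrist [[   0.34   -0.9    -0.29  288.36]
 [  -0.94   -0.32   -0.1  -560.51]
 [  -0.      0.31   -0.95  383.33]
 [   0.      0.      0.      1.  ]] [[287.6    0.   255.52]
 [  0.   287.6  187.82]
 [  0.     0.     1.  ]] -0.06926658459907255 364.85754
```

View pics/top0.png

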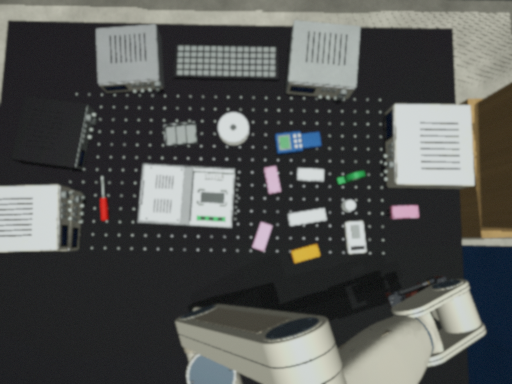

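View pics/side0.png

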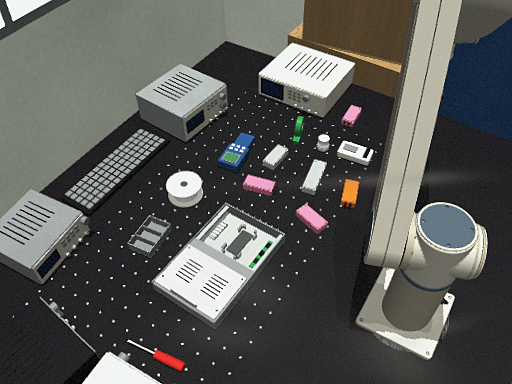

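The top view shows the chassis at (187,196), with its deck to the left and the front panel at u≈235.

Things that could be taken for the module:
- white short box (311,174)
- white longer box (307,216)
- pink boxes (272,180), (262,236), (405,212)
- orange box (305,253)
- white cleaner (355,236)

I choose the white short box at (311,174) and will check it with the wrist camera close up.

```bash
python3 - <<'E'
from h import *
np.set_printoptions(precision=1,suppress=True)
P,im,d=load('top0'); X=cloud(P,d)
hsv=cv2.cvtColor(im,cv2.COLOR_RGB2HSV)
for nm,(u0,v0,u1,v1) in dict(short=(294,164,330,185),long=(284,203,332,230),chas=(130,158,242,232)).items():
    m=np.zeros(d.shape,bool); m[v0:v1,u0:u1]=1
    m&=(hsv[...,2]>120)&(X[...,2]>12)
    p=X[m]; r=cv2.minAreaRect(p[:,:2].astype(np.float32)); print(nm,m.sum(),r,np.percentile(p[:,2],[5,50,95]))
for (u,v) in [(160,195),(215,185),(220,225),(234,200),(187,195),(210,198)]: print(u,v,X[v,u])
E
```

```text
short 318 ((611.1796875, -323.072021484375), (101.81707763671875, 46.683956146240234), 87.73900604248047) [20.  25.7 31. ]
long 462 ((450.30963134765625, -310.3863525390625), (45.902076721191406, 142.58929443359375), 10.295598983764648) [20.3 25.7 31. ]
chas 3743 ((521.3239135742188, 137.0521240234375), (363.9102783203125, 220.5779266357422), 87.8818130493164) [17.  43.1 49.8]
160 195 [519.8 241.8  47.7]
215 185 [566.3  42.    8.9]
220 225 [413.2  16.4  36.4]
234 200 [508.3 -33.   27.1]
187 195 [522.9 143.3  36.5]
210 198 [515.7  59.4  11. ]
```

```bash
python3 -m creep '{"delta_pos":[[0.0334,-0.0083,0],[0.0334,-0.0083,0],[0.0334,-0.0083,0],[0.0334,-0.0083,0],[0.0334,-0.0083,0],[0.0334,-0.0083,0],[0.0334,-0.0083,0],[0.0334,-0.0083,0],[0.0334,-0.0083,0],[0.0334,-0.0083,0],[0.0334,-0.0083,0],[0.0334,-0.0083,0],[0.0334,-0.0083,0],[0.0334,-0.0083,0]],"twist":[[0,0,0],[0,0,0],[0,0,0],[0,0,0],[0,0,0],[0,0,0],[0,0,0],[0,0,0],[0,0,0],[0,0,0],[0,0,0],[0,0,0],[0,0,0],[0,0,0]]}' 1
python3 -m creep '{"delta_pos":[[0,0,0],[0,0,0],[0,0,0],[0,0,0],[0,0,0],[0,0,0],[0,0,0],[0,0,0],[0,0,0],[0,0,0],[0,0,0]],"twist":[[0,0,-6.85],[0,0,-6.85],[0,0,-6.85],[0,0,-6.85],[0,0,-6.85],[0,0,-6.85],[0,0,-6.85],[0,0,-6.85],[0,0,-6.85],[0,0,-6.85],[0,0,0]]}'
python3 - <<'E'
from h import *
np.set_printoptions(precision=3,suppress=True)
o=get_obs();print(o['ee_pos'],o['orientation'],o['qpos'])
P,im,d=grab('wrist','w1'); print(np.array(P['extrinsics']))
E
```

```text
t: 1.32
ee_pos: [612.2, -321.3, 222.4]
orientation: [-3.095, -0.534, 0.001]
ft_force: [0.4, -0.1, 0.0]
width: 87.9
grasp_force: 0.0
t: 2.23
ee_pos: [610.9, -322.5, 222.3]
orientation: [-2.253, -2.188, 0.0]
ft_force: [0.5, -0.3, -0.8]
width: 87.9
grasp_force: 0.0
[ 610.882 -322.496  222.257] [-2.253 -2.188  0.   ] [-0.503  0.521  1.471 -0.     1.15  -0.474]
[[   1.      -0.027   -0.01   612.383]
 [  -0.028   -0.952   -0.306 -238.05 ]
 [  -0.001    0.306   -0.952  383.622]
 [   0.       0.       0.       1.   ]]
```

View pics/w1.png

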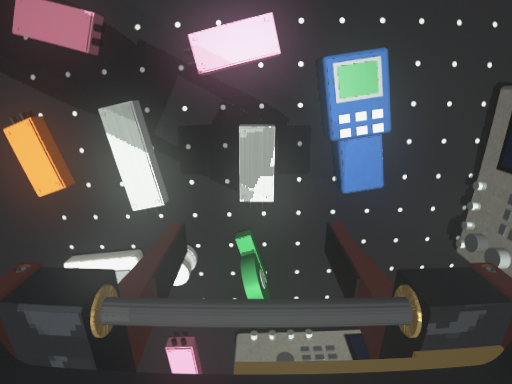

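```bash
python3 - <<'E'
from h import *
P,im,d=load('w1'); c=im[95:235,85:300].astype(float)/255
c=cv2.resize((255*c**0.45).astype(np.uint8),None,fx=3.7,fy=3.7,interpolation=cv2.INTER_CUBIC)
cv2.imwrite('pics/c1.png',c[:,:,::-1])
E
```

```text
(no output)
```

View pics/c1.png

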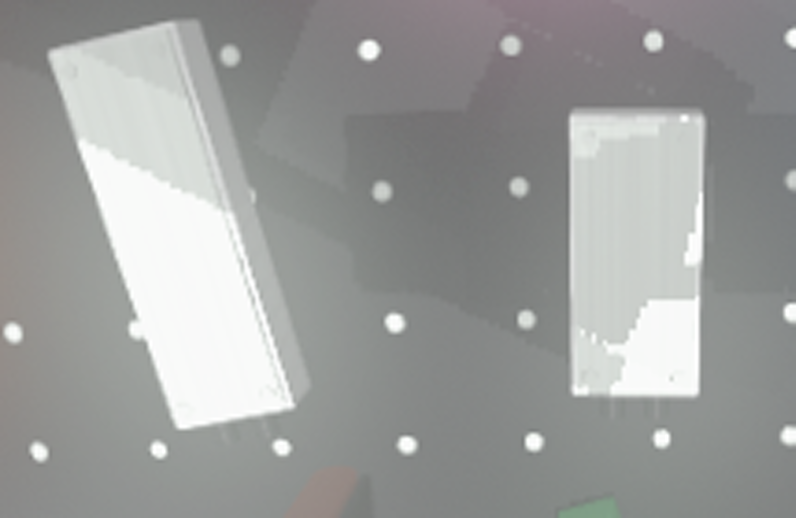

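The crop shows the short white box at wrist pixel (257,163). Two dark stubs stick out of its lower (-y) end, at crop (613,405) and (657,405). So the ports already face the same way as the front panel and no half turn is needed. The long module is beside it at (133,155).

```bash
python3 - <<'E'
from h import *
np.set_printoptions(precision=1,suppress=True)
P,im,d=load('w1'); X=cloud(P,d)
m=np.zeros(d.shape,bool); m[115:212,225:290]=1
m&=X[...,2]>19
n,l,s,c=cv2.connectedComponentsWithStats(m.astype(np.uint8)); k=1+np.argmax(s[1:,4]); p=X[l==k]
print(s[k],cv2.minAreaRect(p[:,:2].astype(np.float32)),np.percentile(p[:,2],[5,50,95]))
def ray(u,v,z):
    K=np.array(P['camera_matrix']);E=np.array(P['extrinsics'])
    n=cv2.undistortPoints(np.float32([[[u,v]]]),K,np.array([P['k1'],0,0,0.])).ravel()
    r=E[:3,:3]@[n[0],n[1],1]; return E[:3,3]+r*(z-E[2,3])/r[2]
# top-face corners from crop, on z=25.5
C=[ray(85+a/3.7,95+b/3.7,25.5) for a,b in [(570,113),(704,113),(699,395),(572,394)]]
print(np.array(C),np.mean(C,0),cv2.minAreaRect(np.float32(C)[:,:2]))
q=X[203:212,245:272]; print(np.nanmedian(q[...,2],1))
q=X[113:123,245:272]; print(np.nanmedian(q[...,2],1))
E
```

```text
[ 238  126   38   82 2700] ((610.3903198242188, -328.2073059082031), (108.53600311279297, 46.1262321472168), 88.1800765991211) [21.7 24.5 25.8]Traceback (most recent call last):
  File "<stdin>", line 14, in <module>
cv2.error: OpenCV(4.12.0) /io/opencv/modules/imgproc/src/convhull.cpp:143: error: (-215:Assertion failed) total >= 0 && (depth == CV_32F || depth == CV_32S) in function 'convexHull'
```

```bash
python3 -m creep '{"delta_pos":[[0.034,-0.0095,0],[0.034,-0.0095,0],[0.034,-0.0095,0],[0.034,-0.0095,0],[0.034,-0.0095,0],[0.034,-0.0095,0],[0.034,-0.0095,0],[0.034,-0.0095,0],[0.034,-0.0095,0],[0.034,-0.0095,0],[0.031,-0.009,0],[0,0,0],[0,0,0]],"twist":[[0,0,0],[0,0,0],[0,0,0],[0,0,0],[0,0,0],[0,0,0],[0,0,0],[0,0,0],[0,0,0],[0,0,0],[0,0,0],[0,0,0],[0,0,0]]}'
python3 - <<'E'
from h import *
np.set_printoptions(precision=3,suppress=True)
o=get_obs();print(o['ee_pos'],o['orientation'])
P,im,d=grab('wrist','w2')
cv2.imwrite('pics/w2b.png',cv2.resize(im[40:290,90:423],None,fx=2.4,fy=2.4,interpolation=cv2.INTER_CUBIC)[:,:,::-1])
E
```

```text
t: 3.37
ee_pos: [519.2, 53.0, 222.8]
orientation: [2.258, 2.184, 0.0]
ft_force: [-0.7, 0.6, -0.4]
width: 87.7
grasp_force: 0.0
[519.235  52.979 222.796] [2.258 2.184 0.   ]
```

View pics/w2b.png

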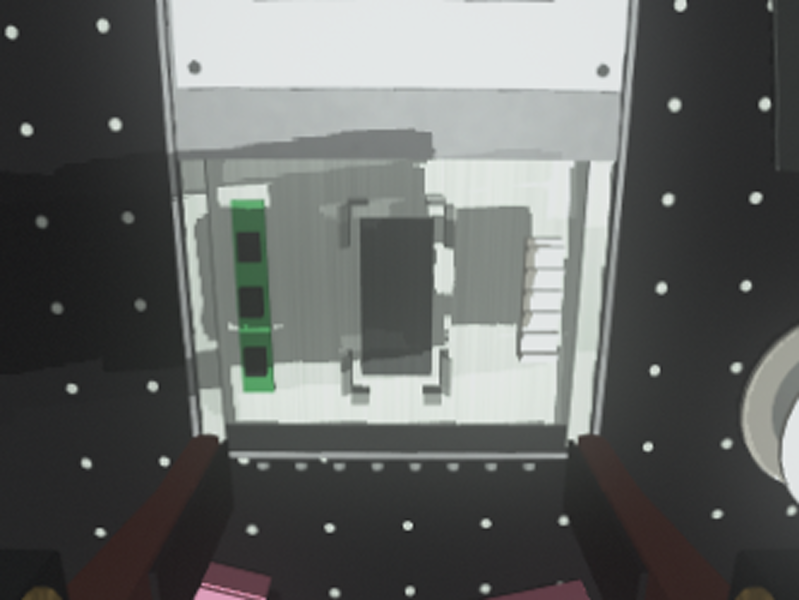

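The crop shows the bay, with the dark cradle pad from about crop (358,217) to (430,374) and the four L corners around it. The deck edge is at v≈159, the front panel's inner top edge at v≈454, and the cover's front edge at v≈88.

```bash
python3 - <<'E'
from h import *
np.set_printoptions(precision=1,suppress=True)
def ray(P,u,v,z):
    K=np.array(P['camera_matrix']);E=np.array(P['extrinsics'])
    n=cv2.undistortPoints(np.float32([[[u,v]]]),K,np.array([P['k1'],0,0,0.])).ravel()
    r=E[:3,:3]@[n[0],n[1],1]; return (E[:3,3]+r*(z-E[2,3])/r[2])[:2]
P,im,d=load('w1')
C=[ray(P,85+a/3.7-.4,95+b/3.7-.4,25.5) for a,b in [(570,113),(704,113),(699,395),(572,394)]]
print('mod',np.array(C),np.mean(C,0),cv2.minAreaRect(np.float32(C)))
P,im,d=load('w2'); X=cloud(P,d)
R=lambda a,b,z:ray(P,90+a/2.4-.3,40+b/2.4-.3,z)
C=[R(*p,9) for p in [(358,217),(434,217),(430,374),(362,374)]]
print('pad',np.array(C),np.mean(C,0),cv2.minAreaRect(np.float32(C)))
C=[R(*p,23) for p in [(341,198),(454,198),(451,402),(343,402)]]
print('L',np.array(C),np.mean(C,0),cv2.minAreaRect(np.float32(C)))
print('deck',R(178,159,40),R(617,159,40),'panel',R(230,455,44),R(568,455,44),'cover front',R(178,88,44),R(620,90,44))
print('ledge in edges',R(206,165,36),R(587,165,36),R(236,420,36),R(567,420,36))
# depth checks
for nm,a,b in [('pad',395,295),('floor',310,380),('deck',400,110),('cover',400,50),('ledgeR',585,300)]:
    u=int(90+a/2.4);v=int(40+b/2.4);print(nm,np.nanmedian(X[v-3:v+4,u-3:u+4].reshape(-1,3),0))
# dark pad by threshold
g=cv2.cvtColor(im,cv2.COLOR_RGB2GRAY);print(g[160,225:285]);print(g[115:205,255])
E
```

```text
mod [[ 590.3 -271.8]
 [ 634.7 -273.1]
 [ 632.  -372.6]
 [ 586.4 -371. ]] [ 610.9 -322.1] ((611.0464477539062, -322.0352783203125), (99.6250991821289, 45.596248626708984), 87.9122085571289)
pad [[497.9  95.7]
 [538.8  94.4]
 [534.9   5. ]
 [495.8   6.3]] [516.9  50.3] ((516.8993530273438, 50.3367805480957), (89.45059967041016, 40.873741149902344), 88.11740112304688)
L [[490.5 107.3]
 [548.6 105.4]
 [545.9  -7.1]
 [485.2  -5.1]] [517.6  50.1] ((517.4024047851562, 50.09185791015625), (112.51252746582031, 60.721092224121094), 88.1291275024414)
deck [413.7 130.5] [626.8 123.5] panel [423.7 -26. ] [608.2 -32. ] cover front [418.7 162.8] [625.4 155.1]
ledge in edges [426.1 126.9] [613.2 120.7] [427.1  -8.8] [608.7 -14.7]
pad [516.   52.7   8.1]
floor [465.1   2.2   5.2]
deck [521.8 149.4  39.4]
cover [522.6 175.8  43.4]
ledgeR [616.2  51.   34.8]
[129 127 125 124 123 125 126 124 126 127 123 125 122 123 126  89  72  72
  73  73  71  72  73  73  73  72  73  73  74  74  74  74  74  75  75  75
  76  76  75  77  76  76  77  75  77 109 171 222 224 221 222 221 221 191
 134 131 129 129 129 132]
[132 132 132 131 132 132 131 141 148 137 131 130 130 130 129 110  81  76
  76  76  76  75  75  76  75  74  75  74  74  75  74  74  74  74  73  75
  74  74  74  73  73  74  73  73  73  74  74  74  73  74  75  74  75  74
  75  75  75  75  75  75  76  76  75  79  81  81  82  82  82  82  78  77
  77  77  96 104 104 104 105 104 104 168 218 228 229 228 228 228 228 227]
```

The pad (516.9, 50.3) and the corner-outline (517.4, 50.1) centres agree, and so does the deck edge less 77 mm (517.7, 50.0). The measured heights also fit the description: pad 8, floor 5, deck 39, ledge 35, module top 25 mm. Chassis yaw is -1.9° and the module's is -2.1°. Next I go back and grasp.

```bash
python3 -m creep '{"delta_pos":[[-0.034,0.0095,0],[-0.034,0.0095,0],[-0.034,0.0095,0],[-0.034,0.0095,0],[-0.034,0.0095,0],[-0.034,0.0095,0],[-0.034,0.0095,0],[-0.034,0.0095,0],[-0.034,0.0095,0],[-0.034,0.0095,0],[-0.031,0.009,0],[0,0,0.033],[0,0,0.033],[0,0,0.033],[0,0,0.033],[0,0,0.033],[0,0,0.033],[0,0,0.012],[0,0,0.0085],[0,0,0]],"twist":[[0,0,0],[0,0,0],[0,0,0],[0,0,0],[0,0,0],[0,0,0],[0,0,0],[0,0,0],[0,0,0],[0,0,0],[0,0,0],[0,0,0],[0,0,0],[0,0,0],[0,0,0],[0,0,0],[0,0,0],[0,0,0],[0,0,0],[0,0,0]]}' 1
python3 -m creep '{"delta_pos":[[0,0,0],[0,0,0],[0,0,0],[0,0,0],[0,0,0],[0,0,0],[0,0,0],[0,0,0]],"twist":[[0,0,0],[0,0,0],[0,0,0],[0,0,0],[0,0,0],[0,0,0],[0,0,0],[0,0,0]]}' 0
```

```text
t: 5.08
ee_pos: [610.1, -323.3, 2.8]
orientation: [-2.259, -2.18, 0.001]
ft_force: [-0.6, 1.3, -0.4]
width: 88.1
grasp_force: 0.0
t: 5.75
ee_pos: [611.4, -322.7, 4.7]
orientation: [2.258, 2.184, 0.0]
ft_force: [-0.7, 1.1, 3.6]
width: 45.5
grasp_force: 30.0
```

```bash
python3 -m creep '{"delta_pos":[[0,0,-0.015],[0,0,-0.025],[0,0,-0.03],[0,0,-0.03],[0.0335,-0.0096,0],[0.0335,-0.0096,0],[0.0335,-0.0096,0],[0.0335,-0.0096,0],[0.0335,-0.0096,0],[0.0335,-0.0096,0],[0.0335,-0.0096,0],[0.0335,-0.0096,0],[0.0335,-0.0096,0],[0.0335,-0.0096,0],[0.0217,-0.006,0],[0.012,-0.004,0],[0,0,0.02],[0,0,0.02],[0,0,0],[0,0,0]],"twist":[[0,0,0],[0,0,0],[0,0,0],[0,0,0],[0,0,0],[0,0,0],[0,0,0],[0,0,0],[0,0,0],[0,0,0],[0,0,0],[0,0,0],[0,0,0],[0,0,0],[0,0,0],[0,0,0],[0,0,0],[0,0,0],[0,0,0],[0,0,0]]}' 0
python3 - <<'E'
from h import *
a=[]
for i in range(3):
    o=get_obs();a.append(np.r_[o['ee_pos'],o['orientation']]); P,im,d=grab('wrist','w3') if i==0 else grab('side',f's{i}')
print(np.round(a,3))
P,im,d=load('w3');A=im[60:384,56:456]
P,im2,d=load('s1');B=cv2.resize(im2[190:330,140:300],(370,324),interpolation=cv2.INTER_CUBIC)
cv2.imwrite('pics/v3.png',np.hstack([A,B])[:,:,::-1])
E
```

```text
t: 7.42
ee_pos: [516.9, 49.0, 63.9]
orientation: [-2.258, -2.183, 0.003]
ft_force: [0.4, -0.7, -1.5]
width: 45.8
grasp_force: 30.0
[[ 5.16896e+02  4.90030e+01  6.39160e+01 -2.25800e+00 -2.18300e+00
   3.00000e-03]
 [ 5.17691e+02  4.89740e+01  6.46240e+01 -2.25900e+00 -2.18300e+00
   0.00000e+00]
 [ 5.18145e+02  4.89700e+01  6.50170e+01  2.25900e+00  2.18300e+00
   1.00000e-03]]
```

View pics/v3.png

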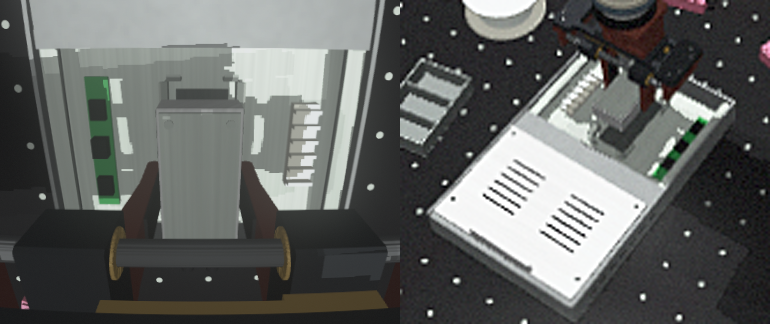

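The picture shows the held module with its rear top edge at crop v≈110 (u 160 to 242). The cradle's rear corners stand just behind it, at crop u 163 to 240, v≈78 to 98. I compute the offset between them before lowering.

```bash
python3 - <<'E'
from h import *
np.set_printoptions(precision=1,suppress=True)
def ray(P,u,v,z):
    K=np.array(P['camera_matrix']);E=np.array(P['extrinsics'])
    n=cv2.undistortPoints(np.float32([[[u,v]]]),K,np.array([P['k1'],0,0,0.])).ravel()
    r=E[:3,:3]@[n[0],n[1],1]; return (E[:3,3]+r*(z-E[2,3])/r[2])[:2]
P,im,d=load('w3'); X=cloud(P,d); g=cv2.cvtColor(im,cv2.COLOR_RGB2GRAY)
print('top z',np.nanmedian(X[185:250,230:285,2]))
print('rows',g[130:182,257]);
for v in(180,200,230): print(v,g[v,208:224],g[v,290:306])
print('L rows 140-165 col 214..305');
for v in (138,144,150,156): print(v,g[v,212:232],g[v,284:306])
print('d',d[138:180:2,257])
E
```

```text
top z 84.02083601297576
rows [129 129 129 129 129 129 129 128 129 129 128 128 128 128 128 128 127 127
 106  79  71  71  72  71  70  71  70  71  70  82  91  94  93  93  94  94
  95  94 114 138 149 151 114 117 139 130 123 122 122 122 122 123]
180 [126 125 123 123 123 132 131 126 126 127 127 129 130 130 126 112] [125 125 125 125 127 128 130 138 134 119 129 129 127 127 127 126]
200 [126 126 124 123 123 125 132 131 126 126 126 126 127 129 128 128] [124 123 123 124 125 127 137 134 120 127 125 124 124 125 125 127]
230 [ 56  56  56  57  57  56  69 120 131 126 124 123 123 125 126 126] [121 121 122 123 128 136 124  60  60  62  62  61  61  60  62  61]
L rows 140-165 col 214..305
138 [126 127 130 130 127 127 128 130 130 128 102  93  92  92  92  92  92  92
  93  92] [ 98  99  98 100 109 139 139 139 139 144 182 217 216 216 217 219 220 223
 224 225 224 223]
144 [126 125 121 116 108 103 102 101 102 103 102  82  87 124 124 125 125 125
 127 129] [130 184 218 218 219 221 202 104  91 126 145 144 144 144 144 151 176 187
 213 219 218 217]
150 [126 125 121 115 110 102 101 101 101 101 102  84  80 120 123 124 125 125
 126 118] [108 160 217 217 218 220 199  94  91 133 143 143 142 143 144 153 179 192
 218 218 217 216]
156 [126 124 123 114 111 102 100 101 101 101 101  88  79 115 123 122 123 124
 125 119] [112 128 128 131 205 220 191  88  98 141 143 142 142 142 144 159 180 177
 177 175 175 173]
d [217.9 218.5 220.7 220.8 221.4 221.2 219.4 219.3 219.1 219.7 220.4 165.
 160.2 155.9 151.5 149.  148.2 147.5 145.9 147.  146.5]
```

```bash
python3 - <<'E'
from h import *
np.set_printoptions(precision=1,suppress=True)
def ray(P,u,v,z):
    K=np.array(P['camera_matrix']);E=np.array(P['extrinsics'])
    n=cv2.undistortPoints(np.float32([[[u,v]]]),K,np.array([P['k1'],0,0,0.])).ravel()
    r=E[:3,:3]@[n[0],n[1],1]; return (E[:3,3]+r*(z-E[2,3])/r[2])[:2]
P,im,d=load('w3'); X=cloud(P,d)
a,b=ray(P,213,180,85.5),ray(P,299,180,85.5);print('mod sides',a,b,(a+b)/2)
a,b=ray(P,214,200,85.5),ray(P,298,200,85.5);print('mod sides',a,b,(a+b)/2)
for r in(170,172):print('rear edge top',ray(P,256,r,85.5))
print('rear bottom',ray(P,256,159.5,60))
for z in(9,18):
  a,b=ray(P,223.8,150,z),ray(P,291.2,150,z);print('L inner',z,a,b,(a+b)/2)
print('pad rear edge',ray(P,257,148.5,9))
for v in (140,146,152):
    print(v,X[v,212:232:2,2],X[v,284:310:2,2])
# same features in w2
P,im,d=load('w2');g=cv2.cvtColor(im,cv2.COLOR_RGB2GRAY)
for v in (130,135,190,196): print(v,g[v,226:246],g[v,264:286])
E
```

```text
mod sides [495.8  93.4] [539.3  92. ] [517.5  92.7]
mod sides [495.4  82.6] [538.9  81.2] [517.2  81.9]
rear edge top [517.7  97.9]
rear edge top [517.7  96.9]
rear bottom [517.7  97.7]
L inner 9 [493.1  94.9] [544.2  93.2] [518.6  94. ]
L inner 18 [494.1  96.5] [543.2  94.9] [518.7  95.7]
pad rear edge [518.3  95.2]
140 [ 5.4  4.7  5.6  5.2 14.4 17.6 17.2 18.5 17.8 19.1] [18.3 18.4 17.9 19.7 17.5 13.6  5.5  5.7  3.7  4.9  4.7  4.6  4. ]
146 [ 3.5 22.2 21.6 21.1 17.9 16.9  4.2  5.6  4.6  4.4] [ 5.9  5.7  5.4  5.7 14.  18.7 20.2 21.8 22.2  5.4  5.4  6.9  5. ]
152 [ 4.4 21.8 22.3 21.  20.3 17.4  6.3  4.7  5.4  5.7] [ 5.   3.9  4.2  4.  15.  17.1 21.7 22.7 22.4  4.9  4.7  5.5  5.5]
130 [136 137 140 143 133 121 111 110 111  96 124 139 141 140 126 127 127 123
 126 127] [113 113 112 113 113 134 114 130 132 134 130 108 143 142 145 174 151 135
 133 132 130 133]
135 [126 127 126 127 121 111 103 102 102  92 123 125 126 126  79  75  76  76
  75  75] [ 79  79  77  77  78  78  88 129 131 133 125  97 107 107 108 119 131 134
 132 131 130 133]
190 [130 150 150 149 145 142 122 107 106 106 100 179 179 202 116  82  86  91
  98 101] [108 107 106 106 106 113 216 218 219 118 133 142 138 155 195 221 216 216
 218 220 221 220]
196 [219 218 217 216 213 212 176 148 145 146 118 215 214 216 210 173 172 169
 169 170] [159 159 159 158 158 180 216 217 218 109 139 143 143 169 207 220 218 222
 224 225 227 227]
```

The estimates from near and far disagree by 1 to 3 mm. I lower to just above the flares, so that module and corners are at nearly the same range, and measure again there.

```bash
python3 -m creep '{"delta_pos":[[0,0,0.018],[0,0,0.012],[0,0,0.004],[0,0,0],[0,0,0]],"twist":[[0,0,0],[0,0,0],[0,0,0],[0,0,0],[0,0,0]]}' 0
python3 - <<'E'
from h import *
P,im,d=grab('wrist','w4'); print(get_obs()['ee_pos'])
A=cv2.resize(im[100:230,180:330],(692,600),interpolation=cv2.INTER_CUBIC)
cv2.imwrite('pics/w4b.png',A[:,:,::-1])
X=cloud(P,d); print(np.nanmedian(X[185:230,230:285,2]))
E
```

```text
t: 7.98
ee_pos: [517.5, 49.3, 30.3]
orientation: [-2.258, -2.184, 0.0]
ft_force: [-0.3, 0.5, -2.1]
width: 45.9
grasp_force: 30.0
[517.75037662  49.36923543  30.51507449]
50.34759747712455
```

View pics/w4b.png

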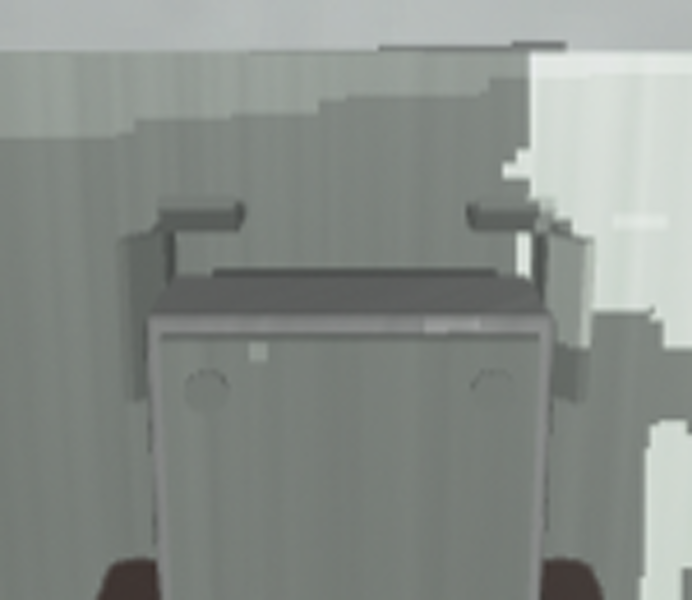

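The close view shows the module's rear bottom edge at crop v≈278, u 165 to 533, and its rear top edge at v≈315, u 150 to 550. The rear flares meet their walls at v≈228, and the side walls' tops are at u≈165 and 545.

```bash
python3 - <<'E'
from h import *
np.set_printoptions(precision=1,suppress=True)
P,im,d=load('w4');f=600/130
def R(a,b,z):
    u,v=180+(a+.5)/f-.5,100+(b+.5)/f-.5
    K=np.array(P['camera_matrix']);E=np.array(P['extrinsics'])
    n=cv2.undistortPoints(np.float32([[[u,v]]]),K,np.array([P['k1'],0,0,0.])).ravel()
    r=E[:3,:3]@[n[0],n[1],1]; return (E[:3,3]+r*(z-E[2,3])/r[2])[:2]
print('cam',np.array(P['extrinsics'])[:3,3])
print('mod bottom',R(165,278,26.3),R(533,278,26.3))
print('mod top',R(149,315,51.8),R(551,315,51.8))
print('mod top lower',R(158,560,51.8),R(542,560,51.8))
print('L rear junction',R(200,228,18),R(500,228,18),'outer lip',R(200,204,23),R(500,204,23))
print('L side junction',R(165,260,18),R(545,260,18),'bottom',R(175,260,9),R(533,260,9),'outer',R(122,240,23),R(592,240,23))
print('pad rear',R(354,270,9))
E
```

```text
cam [519.3 133.8 191.6]
mod bottom [494.4  98.7] [541.2  97.1]
mod top [496.2 100.1] [539.8  98.6]
mod top lower [494.9  71.1] [539.1  69.7]
L rear junction [498.3 103.5] [537.8 102.2] outer lip [499.1 107.4] [537.3 106.2]
L side junction [493.3  99.3] [543.8  97.7] bottom [493.4  97.5] [543.4  95.9] outer [488.7 103.1] [549.2 101.2]
pad rear [518.4  95.2]
```

```bash
python3 -m creep '{"delta_pos":[[0.0015,0.0006,0],[0,0,0],[0,0,0.003],[0,0,0.003],[0,0,0.003],[0,0,0.003],[0,0,0.002],[0,0,0.001],[0,0,0]],"twist":[[0,0,0],[0,0,0],[0,0,0],[0,0,0],[0,0,0],[0,0,0],[0,0,0],[0,0,0],[0,0,0]]}' 0
python3 -m creep '{"delta_pos":[[0,0,0.001],[0,0,0.0007],[0,0,0],[0,0,0]],"twist":[[0,0,0],[0,0,0],[0,0,0],[0,0,0]]}' 0
```

```text
t: 8.78
ee_pos: [517.9, 50.9, 14.8]
orientation: [-2.258, -2.184, 0.001]
ft_force: [0.7, 0.3, -1.5]
width: 45.5
grasp_force: 30.0
t: 9.12
ee_pos: [518.3, 50.9, 13.6]
orientation: [2.258, 2.184, 0.0]
ft_force: [-0.9, 0.2, -0.1]
width: 45.6
grasp_force: 30.0
```

```bash
python3 -m creep '{"delta_pos":[[0,0,0.0006],[0,0,0],[0,0,0]],"twist":[[0,0,0],[0,0,0],[0,0,0]]}' 0
```

```text
t: 9.37
ee_pos: [518.3, 50.9, 13.6]
orientation: [2.258, 2.184, 0.0]
ft_force: [-3.0, 0.4, 7.8]
width: 46.0
grasp_force: 30.0
```

```bash
python3 -m creep '{"delta_pos":[[0,0,0],[0,0,0],[0,0,0],[0,0,0],[0,0,-0.01],[0,0,-0.03],[0,0,-0.04],[0,0,-0.04],[0,0,-0.03],[0,0,0],[0,0,0]],"twist":[[0,0,0],[0,0,0],[0,0,0],[0,0,0],[0,0,0],[0,0,0],[0,0,0],[0,0,0],[0,0,0],[0,0,0],[0,0,0]]}' 0.85
python3 - <<'E'
from h import *
P,im,d=grab('wrist','w5')
A=cv2.resize(im[20:230,110:390],(800,600),interpolation=cv2.INTER_CUBIC)
cv2.imwrite('pics/w5b.png',A[:,:,::-1])
X=cloud(P,d); print(X[100:200:8,257].round(1))
E
```

```text
t: 10.28
ee_pos: [519.4, 51.0, 165.3]
orientation: [2.256, 2.182, 0.006]
ft_force: [-1.1, 0.4, -0.6]
width: 74.6
grasp_force: 0.0
[[522.9 131.7  40.2]
 [523.  122.9   5. ]
 [522.7 114.4   4.9]
 [522.4 105.8   4.7]
 [522.  100.1  30.3]
 [521.7  92.4  33.7]
 [521.5  84.1  33.3]
 [521.2  75.9  34.2]
 [521.   67.3  33.5]
 [520.7  59.   34.6]
 [520.4  50.   33.6]
 [520.1  41.   33.5]
 [519.8  31.7  32.8]]
```

View pics/w5b.png

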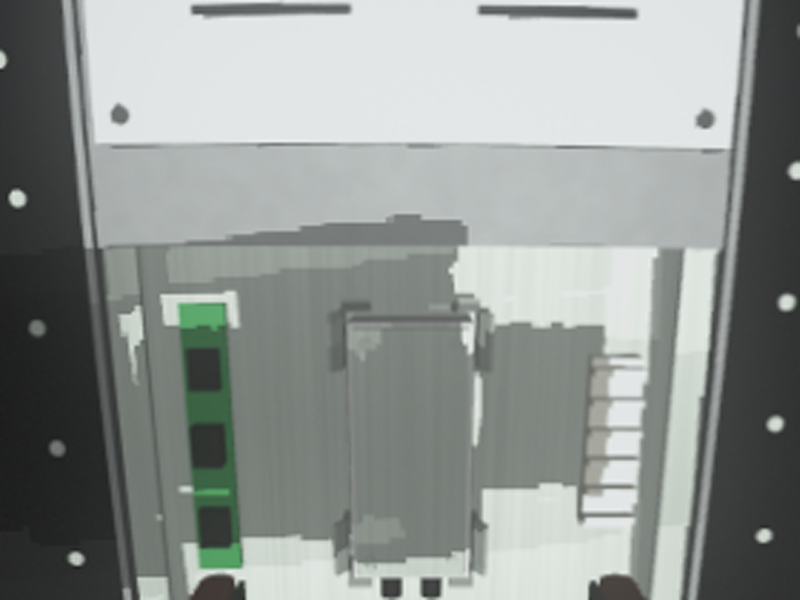

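The module sits level inside all four corners. Its lid top reads 33.6 mm at both ends, and its ports, at crop (390,586) and (431,586), face the front panel. Next I go over the deck's rear end and measure the lip.

```bash
python3 -m creep '{"delta_pos":[[0.035,0,0],[0.035,0,0],[0.035,0,0],[0.035,0,0],[0.035,0,0],[0.035,0,0],[0.035,0,0],[0.035,0,0],[0.014,0,0],[0,0,0],[0,0,0]],"twist":[[0,0,0],[0,0,0],[0,0,0],[0,0,0],[0,0,0],[0,0,0],[0,0,0],[0,0,0],[0,0,0],[0,0,0],[0,0,0]]}' 0.5
python3 - <<'E'
from h import *
np.set_printoptions(precision=1,suppress=True)
P,im,d=grab('wrist','w6'); print(get_obs()['ee_pos'])
X=cloud(P,d); m=(X[...,2]>50)&(X[...,2]<68)&(abs(X[...,0]-526)<60)&(X[...,1]>270)&(X[...,1]<345)
p=X[m];print(m.sum(),cv2.minAreaRect(p[:,:2].astype(np.float32)),np.percentile(p,[1,50,99],0))
for c in range(190,330,14):
    q=X[:,c][m[:,c]]; print(c,len(q),q[:,0].mean() if len(q) else 0,q[:,1].max() if len(q) else 0, q[:,2].max() if len(q) else 0)
cv2.imwrite('pics/w6.png',im[:,:,::-1])
E
```

```text
t: 11.25
ee_pos: [526.8, 344.2, 161.0]
orientation: [-2.256, -2.185, 0.006]
ft_force: [0.6, -0.8, -0.8]
width: 43.6
grasp_force: 0.0
[527.  343.4 161.3]
604 ((527.635498046875, 307.41650390625), (5.493960857391357, 89.5896987915039), 87.90087127685547) [[484.6 304.6  50.2]
 [524.8 308.6  58.1]
 [570.8 311.1  60.5]]
190 0 0 0 0
204 0 0 0 0
218 6 486.38201891386007 311.1949386088371 59.72410794896945
232 7 500.6087872722641 310.5003215938302 59.74009219905304
246 8 514.6602656651706 310.1519494702699 59.88656128227586
260 7 528.7630206275724 309.2780643533256 59.89470204171437
274 7 542.838942036606 309.0129865312007 60.00008534384466
288 7 556.9288717560743 309.10735040493927 61.58233692170734
302 3 571.6019604657783 307.70950606717054 57.13692645658614
316 0 0 0 0
```

View pics/w6.png

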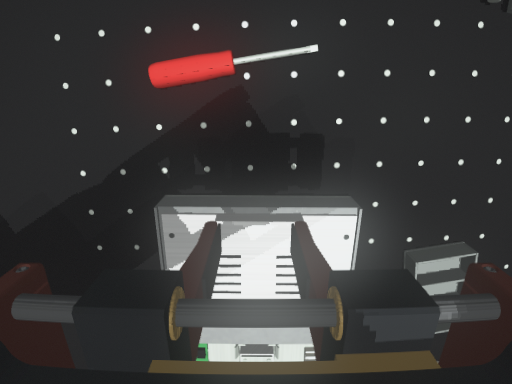

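The picture shows the lip spanning about u 216 to 300 at v≈215, between the fingers, with the screwdriver well clear. Its rear face is at (527.6, 309.5) and its top at z 60, as expected. I lower behind it and start to push with both fingers.

```bash
python3 -m creep '{"delta_pos":[[0,0,0.035],[0,0,0.035],[0,0,0.03],[0,0,0.0135],[0,0,0],[-0.01,0,0],[-0.008,0,0],[-0.004,0,0],[-0.004,0,0],[-0.004,0,0],[-0.004,0,0],[0,0,0]],"twist":[[0,0,0],[0,0,0],[0,0,0],[0,0,0],[0,0,0],[0,0,0],[0,0,0],[0,0,0],[0,0,0],[0,0,0],[0,0,0],[0,0,0]]}' 0.5
```

```text
t: 12.3
ee_pos: [527.3, 310.4, 50.2]
orientation: [2.258, 2.184, 0.002]
ft_force: [0.4, -0.3, 0.8]
width: 43.7
grasp_force: 0.1
```

```bash
python3 -m creep '{"delta_pos":[[-0.006,0,0],[-0.008,0,0],[-0.008,0,0],[-0.008,0,0],[-0.008,0,0],[-0.008,0,0],[-0.004,0,0]],"twist":[[0,0,0],[0,0,0],[0,0,0],[0,0,0],[0,0,0],[0,0,0],[0,0,0]]}' 0.5
python3 - <<'E'
from h import *
np.set_printoptions(precision=1,suppress=True)
o=get_obs();print(o['ee_pos'],o['ft_force'])
P,im,d=grab('wrist','w7'); X=cloud(P,d)
m=(X[...,2]>50)&(X[...,2]<68)&(abs(X[...,0]-526)<60)
m[225:]=0
for v in range(150,240,6): print(v,X[v,257])
P,im,d=grab('top','t7'); X=cloud(P,d)
m=(X[...,2]>40)&(X[...,2]<52); print(X[195,140:200:3,1:])
E
```

```text
t: 12.88
ee_pos: [524.8, 259.3, 49.2]
orientation: [-2.259, -2.183, 0.001]
ft_force: [-0.5, 1.3, 0.7]
width: 43.6
grasp_force: 1.1
[524.8 259.3  49.2] [-0.5  1.3  0.7]
150 [526.4 312.6  39.6]
156 [526.3 308.7  38.3]
162 [526.2 304.9  37.8]
168 [526.  300.9  37.2]
174 [525.9 297.2  37.5]
180 [525.8 293.8  39.1]
186 [525.7 290.   39.7]
192 [525.6 286.   39.4]
198 [525.4 281.8  39. ]
204 [525.3 277.9  39.4]
210 [525.2 273.7  39.1]
216 [525.  269.4  38.8]
222 [524.9 265.1  38.8]
228 [524.8 260.8  38.9]
234 [524.6 256.9  39.7]
[[185.7 502.6]
 [177.8 503.7]
 [169.9 504.4]
 [170.8 472.3]
 [173.4 431.5]
 [175.2 391.1]
 [245.4  63.9]
 [237.7  49.6]
 [226.8  48.4]
 [216.6  43.8]
 [205.2  45. ]
 [193.6  47.1]
 [182.9  44.6]
 [172.9  38.6]
 [161.2  41.1]
 [149.5  44. ]
 [138.5  43. ]
 [127.3  43.1]
 [115.4  47.6]
 [104.   49.4]]
```

```bash
python3 -m creep '{"delta_pos":[[-0.006,0,0],[-0.008,0,0],[-0.008,0,0],[-0.008,0,0],[-0.008,0,0],[-0.008,0,0],[-0.008,0,0],[-0.008,0,0],[-0.008,0,0],[-0.008,0,0],[-0.008,0,0],[-0.008,0,0],[-0.006,0,0],[-0.006,0,0],[-0.004,0,0],[-0.002,0,0],[0,0,0]],"twist":[[0,0,0],[0,0,0],[0,0,0],[0,0,0],[0,0,0],[0,0,0],[0,0,0],[0,0,0],[0,0,0],[0,0,0],[0,0,0],[0,0,0],[0,0,0],[0,0,0],[0,0,0],[0,0,0],[0,0,0]]}' 0.5
python3 - <<'E'
from h import *
np.set_printoptions(precision=1,suppress=True)
P,im,d=grab('wrist','w8'); X=cloud(P,d)
for v in range(180,250,6): print(v,X[v,257])
E
```

```text
t: 14.4
ee_pos: [521.3, 148.4, 49.3]
orientation: [-2.259, -2.184, 0.001]
ft_force: [0.1, -0.2, -0.3]
width: 44.0
grasp_force: 0.0
180 [522.3 182.5  38.5]
186 [522.2 178.7  38.6]
192 [522.1 175.3  40.4]
198 [521.9 170.7  38.7]
204 [521.8 166.7  38.9]
210 [521.7 162.5  38.7]
216 [521.5 158.7  39.5]
222 [521.4 153.7  37.9]
228 [521.3 149.7  38.6]
234 [521.1 145.6  39.3]
240 [521.  140.8  38.7]
246 [520.9 136.8  39.6]
```

```bash
python3 -m creep '{"delta_pos":[[-0.003,0,0],[-0.003,0,0],[-0.002,0,0],[-0.002,0,0],[-0.0015,0,0],[0,0,0],[0,0,0]],"twist":[[0,0,0],[0,0,0],[0,0,0],[0,0,0],[0,0,0],[0,0,0],[0,0,0]]}' 0.5
python3 -m creep '{"delta_pos":[[-0.001,0,0],[-0.001,0,0],[0,0,0],[0,0,0]],"twist":[[0,0,0],[0,0,0],[0,0,0],[0,0,0]]}' 0.5
python3 - <<'E'
from h import *
P,im,d=grab('wrist','w9');P,im2,d2=grab('side','s9'); o=get_obs(); print(o['ee_pos'],o['ft_force'])
A=im[130:384,56:456];B=cv2.resize(im2[190:330,140:300],(290,254),interpolation=cv2.INTER_CUBIC)
cv2.imwrite('pics/v9.png',np.hstack([A,B])[:,:,::-1])
E
```

```text
t: 15.03
ee_pos: [521.1, 137.1, 49.4]
orientation: [2.258, 2.184, -0.0]
ft_force: [0.0, 0.6, 0.3]
width: 44.0
grasp_force: 0.0
t: 15.37
ee_pos: [521.1, 135.3, 49.4]
orientation: [2.258, 2.184, 0.0]
ft_force: [0.1, 1.1, -0.2]
width: 43.8
grasp_force: 0.3
[521.03530113 135.35690855  49.40508456] [0.49066373 0.20385783 0.53420997]
```

View pics/v9.png

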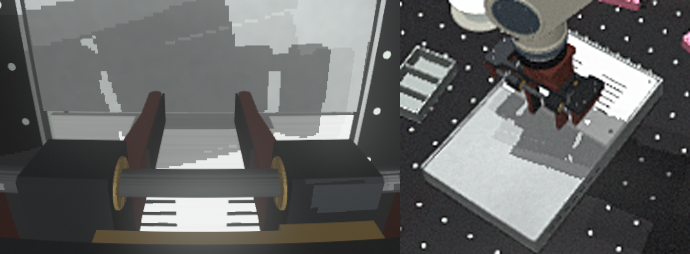

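The picture shows the cover spanning the bay with its rear edge right at the deck line (crop v≈112). I back off and measure its height and gaps.

```bash
python3 -m creep '{"delta_pos":[[0.01,0,0],[0.01,0,0],[0.005,0,-0.03],[0,0,-0.03],[0,0,-0.03],[-0.03,0,-0.01],[-0.03,0,0],[0,0,0],[0,0,0]],"twist":[[0,0,0],[0,0,0],[0,0,0],[0,0,0],[0,0,0],[0,0,0],[0,0,0],[0,0,0],[0,0,0]]}' 0.5
python3 - <<'E'
from h import *
np.set_printoptions(precision=1,suppress=True)
P,im,d=grab('wrist','w10'); X=cloud(P,d); print(get_obs()['ee_pos'])
A=cv2.resize(im[30:270,96:416],(800,600),interpolation=cv2.INTER_CUBIC)
cv2.imwrite('pics/w10b.png',A[:,:,::-1])
for n,(xa,xb,ya,yb) in dict(deck=(440,590,140,175),rear=(440,590,100,118),mid=(440,590,40,80),front=(440,590,-10,20),left=(425,445,20,100),right=(590,610,20,100)).items():
    s=(X[...,0]>xa)&(X[...,0]<xb)&(X[...,1]>ya)&(X[...,1]<yb)&(X[...,2]<48)&(X[...,2]>20); print(n,s.sum(),np.median(X[s][:,2]))
s=(X[...,2]>46)&(X[...,2]<62)&(abs(X[...,1]-122)<15)&(abs(X[...,0]-520)<55);p=X[s];print(cv2.minAreaRect(p[:,:2].astype(np.float32)),np.percentile(p,[2,50,98],0))
E
```

```text
t: 16.22
ee_pos: [519.8, 100.2, 149.7]
orientation: [2.26, 2.182, 0.001]
ft_force: [-0.1, -0.7, -0.3]
width: 43.8
grasp_force: 0.0
[519.8 100.9 149.4]
deck 6054 39.321996450270575
rear 2487 39.134952535100695
mid 4395 39.19349757550651
front 1797 39.25813437929622
left 1322 39.279178288709375
right 1351 39.135892866396034
((520.8721923828125, 122.312744140625), (4.458430767059326, 90.01416778564453), 88.08512115478516) [[477.7 119.5  46.3]
 [521.7 122.9  54.7]
 [564.2 125.4  56.4]]
```

View pics/w10b.png

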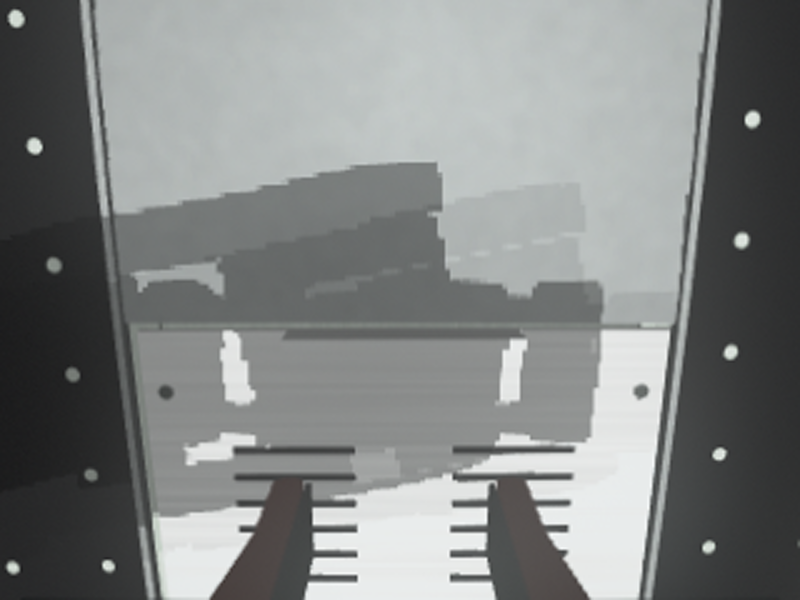

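The cover's top reads 39.1 to 39.3 mm all over, the same as the deck (39.3). The lip top is at 56 mm, and its rear face, at y≈124.5, puts the cover within about 1 mm of home. A thin gap to the deck is visible at crop v≈325. The gripper is clear of everything, so I hand in.

```bash
python3 -c "
from workcell import *
print(close_job())"
```

```text
the job is handed in; nothing more can be done
None
```

The short module is seated in the cradle with its ports towards the front panel, the cover lies level in its recess, and I handed the job in at about 16 s; no verdict was returned.

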